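# Fit a fresh battery in the hall smoke alarm and hold its test button

## Task

Put the fresh 9 V battery (the black one with the copper-coloured end) into the open bay of the smoke alarm with its snaps towards the brass contacts at the hinge end, push it fully home, and shut the bay cover flush. Then, with the fingers, press the round test button all the way in to its stop, with less than 20 N, and finish while still holding it in. The alarm stays lying flat on the table, and the old grey battery and the other things of the hall stay where they are.

Things in the scene. Friction and masses are not known exactly. Their poses are not given: they have to be found in the camera images.
- alarm: ivory round smoke alarm, loose, 0.3 to 0.5 kg, lying face up on the table: 150 mm across at the base, face 136 mm across and level 45 mm above the table. Origin: centre of its underside; z up; +x runs from the test button (grey-blue, 42 mm on the -x side of the centre) to the cover's hinge (52 mm on the +x side).
- bay (a point): centre of the floor of the alarm's open battery bay, 18 mm along the alarm's +x from its axis, 26.5 mm above the table. The bay is a rectangular pocket 52 mm long (alarm's x), 30 mm wide (y) and 18.5 mm deep, upright walls, open at the face; brass contacts on its +x end wall. Axes as the alarm's.
- cover_hinge (a point): middle of the cover's hinge line on the alarm, 52 mm along the alarm's +x from its axis, 46.5 mm above the table; the hinge line runs along the alarm's y.
- cover (a joint): angle of the bay cover, a pale grey flap 66 mm from hinge line to free edge, 40 mm wide, 2.5 mm thick: 0 = shut flat over the bay (its top 48 mm above the table, free edge towards the button), 1.57 = upright, 2.45 = fully leant back away from the button. It begins leant back; its stiff hinge (0.012 N m) holds any angle. It cannot shut on a battery that is not down in the bay.
- cover_edge (a point): middle of the cover's free edge, on its outer face; moves with the cover.
- test_button (a joint): travel of the test button into the alarm, in m: 0 = out, 0.006 = fully in, at its stop. It springs back when let go; it begins to move at about 1.8 N and reaches the stop at 6 N.
- button_top (a point): centre of the top of the test button, a grey-blue disc 36 mm across that stands 8 mm proud of the face when out (top 53 mm above the table) and 2 mm when fully in; moves with the button.
- fresh_battery: fresh 9 V block battery, 46 g, loose, lying flat on the table: black case 45.5 mm long (its x), 26.5 mm wide (y), 17.5 mm high (z), with a copper-orange band at the snap end and two round steel snaps that stand 3 mm out of the +x end. Origin: centre of the case's underside.
- fresh_battery_snaps (a point): middle between the tips of the fresh battery's two snaps, 25.75 mm along its +x from its origin.
- old_battery: old 9 V block battery, same size and axes as the fresh one, pale grey all over; loose, to be left alone.
- bracket: ivory ceiling bracket of the alarm, a 120 mm disc with four 10 mm lugs, loose on the table; origin: centre of its underside. To be left alone.
- screwdriver: yellow-handled screwdriver lying on the table, about 200 mm long along its x, handle to -x; to be left alone.
- pumpkin: small orange pumpkin, 100 mm across and 86 mm high with its stalk, loose; origin: centre of its underside. To be left alone.
- key_dish: blue ceramic bowl with keys, 120 mm across, 35 mm high, loose; origin: centre of its underside. To be left alone.
Not all that is in view belongs to the job. There is more than one size of the alarm; the one meant has the size given above.

How it is judged (in metres and radians):
On the way, in this order (a step that is already met when the one before it is completed fails the run):
1. the fresh battery lies fully home in the bay, snaps towards the contacts, and the fingers have left it (x of fresh_battery in the frame of bay between -0.006 and 0.006 m and y of fresh_battery in the frame of bay between -0.006 and 0.006 m and z of fresh_battery in the frame of bay between -0.004 and 0.0035 m and x of fresh_battery_snaps in the frame of bay above 0.015 m and contact force between the fingers and fresh_battery below 0.1 N), for 0.2 s.
2. the cover is shut flush over the battery (x of fresh_battery in the frame of bay between -0.006 and 0.006 m and y of fresh_battery in the frame of bay between -0.006 and 0.006 m and z of fresh_battery in the frame of bay between -0.004 and 0.0035 m and x of fresh_battery_snaps in the frame of bay above 0.015 m and value of joint cover below 0.06 rad), for 0.2 s.
3. the fingers hold the test button in at its stop with less than 20 N (all of step 2 and value of joint test_button above 0.005 m and contact force between the fingers and test_button between 2 and 20 N), for 0.5 s.
At the end, for the whole second after the job is handed in: Fresh battery in the bay (within 6 mm of its centre each way, 3.5 mm of its floor, snaps at the contacts), cover shut within 0.06 rad, alarm flat on the table (tilt under 0.05 rad), fingers holding the test button in by over 5 of its 6 mm with 2 to 20 N (all of step 3 and angle between alarm's own z axis and vertical below 0.05 rad and height (world z) of alarm below 0.005 m); the arm keeps its last pose, push and grip.
It fails at once if the old battery, the bracket, the screwdriver, the pumpkin or the key dish is moved by more than 30 mm (distance of any of old_battery, bracket, screwdriver, pumpkin, key_dish from where it was at the start of the episode above 0.03 m).
It fails at once if the alarm is lifted or tipped (angle between alarm's own z axis and vertical above 0.3 rad or height (world z) of alarm above 0.03 m).
It also fails if it takes over 58 s, if anything falls off the work surface, if the arm or the gripper's body presses on something with over 40 N, if the wrist force passes 120 N, or if a joint passes its speed limit or range.

## Robot

A 7-joint arm with a two-finger parallel gripper is mounted at the origin on the work surface. World frame = base frame: x ahead of the robot, y to its left, z up, the work surface at z = 0. Lengths are in mm, angles in rad, forces in N, time in s.
With the tool pointing down it reaches from about 400 to 875 mm from the base axis. Payload 4.4 kg.
Tool frame: the origin (TCP) lies midway between the tips of the shut fingers; the grasp point (between the pads) lies 19 mm behind it; z points along the fingers, y is the line along which they close (so a half turn about z gives the same grasp; the last joint's range is limited). The gripper opens to 85 mm and grips with 20 to 120 N. Pads are 22 mm wide; open, the fingers measure 114 mm over their backs; the gripper's body (76 mm by 85 mm) begins 54 mm behind the grasp point. The pads swing forward as they close: fully open they stand 13 mm farther back than shut.
Start: joints at [-1.309, 0.628, 0.038, 1.517, -0.027, 0.996, -0.02], TCP at [209.251, 615.412, 231.313] pointing down, gripper open.
Joint ranges: [-3.06, 3.06], [-0.37, 2.12], [-1.25, 1.32], [0.18, 2.47], [-1.1, 4.24], [0.23, 1.98], [-2.94, 2.94]. Speed limits (rad/s): [2.57, 2.57, 3.14, 3.14, 3.14, 3.14, 3.14].

## Interface

Orientations are given as [roll, pitch, yaw] about the fixed x, y, z axes, in that order (R = Rz(yaw) Ry(pitch) Rx(roll)).
In Python, from cell import ctrl gives the robot as it stands.
- The arm moves only by the shell command python3 -m crank 'ROWS' [OPENING]. ROWS is JSON, a list that holds one entry, the list of rows, each a list of 4 numbers: the shift along the tool's x, y, z normalised to -1 to 1, where 1 is 2.5 cm, then the turn about the tool's z normalised to -1 to 1, where 1 is 0.08 rad. In form: [[[dx, dy, dz, turn], ...]]. A call has 1 to 12 rows; each row shifts and turns the commanded pose from where the row before left it, along the tool's axes as they then stand; what a row does not reach is not made up. A row lasts 1/12 s, in which the tool goes at most 41.7 mm and 7.16 degrees, less where a joint would pass 70% of its speed; a pose out of reach is approached as far as the arm can. A call with a number of a shift or a turn outside -1 to 1 is refused whole. A call with a gripper value outside its range is refused whole. OPENING is the closure, from -1 (fully open) to 1 (shut), set as the call begins (- or left out, the last holds). The fingers move at their own pace and stop on an object; the grip force is fixed at half the most. Time passes only in rows, so rows that do not move let the fingers close. It gives the time, the measured TCP pose, the force, the opening and the grip force at its end, in the units of the state.
- ctrl.read_state(): the state, without advancing time (a new reading comes with each control period).
- ctrl.get_image(name): name is "scene" or "top" or "wrist"; returns a dict with "img" (384x512x3 uint8, red, green, blue), "intrinsics" (3x3 intrinsics, pixels), "dist" ([k1, k2, p1, p2, k3] as OpenCV has them; the pictures are not rectified), "extrinsics" (4x4, takes a point from camera to world coordinates). Camera axes: x right, y up, looking along -z (the intrinsics and any distortion apply to the point x, -y, -z); pixel columns grow to the right and rows downward; lengths in mm; the calibration is good to about 2 mm. A picture is of the moment at which its call begins. There is no depth.
- ctrl.finish_job(): hands the job in; it is judged then, once.
Trained networks look in the newest picture that a camera, given by its name, has taken for a name from the list of things; names that differ only in an ending like _2 or _b are one class to them, and where a whole thing is asked for, a point or a joint stands for the part that bears it (a point fixed in the world has none). Each returns a list of dicts, best first, with "confidence" (0 to 1); they miss things now and then, are a little off and sometimes report something else, mostly with a low value. They report only what shows in the picture. A call takes as long as a camera call. They do not tell look-alikes from the thing itself.
- ctrl.find_in(camera, target): "position" ([row, column] in pixels, amid what is visible of it).
- ctrl.trace(camera, target): "mask" (384x512 bool, what is visible of it) and "position" ([row, column] in pixels, amid what is visible of it).
- ctrl.place_of(camera, target): "position" ([row, column] in pixels: a listed point, or the origin of a listed thing).
The state is a dict: "clock": time; "qpos": joint angles; "qd": joint speeds; "tau": joint torques, N m; "eef_pos": TCP position; "tool_rot": TCP orientation; "force": force on the tool from outside, world axes, zero at the start; "torque": the same for the moment, N m; "width": finger opening in mm; "gripper_force": force on a finger pad.
Only numpy, scipy, OpenCV 4.12 (cv2) and the standard library are available. Lean on these libraries where they do the work, as an engineer would, in place of code of your own. Each camera call takes 0.05 s, during which the arm holds its last target. There are 200 camera calls.

## Working session

There is one attempt and no reset: what is moved stays moved. The work goes in short steps, Python scripts to look and compute and a shell command to move; the robot and the scene stay as the last step left them, time stands still between calls to the robot, and variables do not carry over. Pictures are saved under pics/ and viewed, at most 11 in all, crops included, and the job is handed in when it is done.

```bash
ls; mkdir -p pics; cat > h.py <<'E'
import numpy as np, cv2
from cell import ctrl
def ray(im,rc):
    K=np.array(im["intrinsics"],float);d=np.array(im["dist"],float);T=np.array(im["extrinsics"],float)
    p=cv2.undistortPoints(np.array([[[rc[1],rc[0]]]],float),K,d)[0,0]
    return T[:3,3],T[:3,:3]@np.array([p[0],-p[1],-1.])
def at(im,rc,z):
    o,d=ray(im,rc);return (o+d*(z-o[2])/d[2]).round(1)
def pix(im,P):
    K=np.array(im["intrinsics"],float);d=np.array(im["dist"],float);T=np.array(im["extrinsics"],float)
    c=(np.array(P,float)-T[:3,3])@T[:3,:3];c=c*[1,-1,-1]
    q=cv2.projectPoints(c.reshape(1,1,3),np.zeros(3),np.zeros(3),K,d)[0][0,0]
    return q[::-1].round(1)
E
python3 - <<'E'
from h import *
ims=[ctrl.get_image(n) for n in("scene","top")]
for n,i in zip("st",ims): cv2.imwrite(f"pics/{n}0.png",cv2.resize(i["img"][:,:,::-1],(800,600)))
for c,im in zip(("scene","top"),ims):
  print(c,np.array(im["extrinsics"]).round(2)[:3].tolist())
  for t,z in [("alarm",0),("bay",26.5),("cover_hinge",46.5),("button_top",53),("fresh_battery",0),("fresh_battery_snaps",9),("old_battery",0)]:
    for r in ctrl.place_of(c,t): print(t,np.round(r["position"],1),round(r["confidence"],2),at(im,r["position"],z))
s=ctrl.read_state();print(s)
E
```

```text
pics
scene [[0.85, -0.43, 0.29, 930.06], [0.52, 0.72, -0.45, -631.7], [-0.01, 0.54, 0.84, 1143.02]]
alarm [201.9 272. ] 0.84 [574.8 -43.6   0. ]
alarm [162.  309.3] 0.81 [599.3 138.    0. ]
alarm [149.8 222.5] 0.67 [343.3  39.6   0. ]
alarm [160.4 324.7] 0.67 [637.1 167.9   0. ]
bay [161.6 313.5] 0.92 [617.  128.   26.5]
bay [206.6 275.5] 0.91 [599.5 -65.4  26.5]
bay [148.  217.9] 0.8 [340.7  22.5  26.5]
bay [290.3 294.7] 0.27 [ 768.2 -252.4   26.5]
cover_hinge [157.3 220.7] 0.73 [378.5 -13.7  46.5]
cover_hinge [161.4 324.9] 0.68 [651.2 132.4  46.5]
button_top [121.9 214.5] 0.76 [286.2  86.5  53. ]
button_top [197.2 261.4] 0.6 [558.1 -73.   53. ]
button_top [142.9 300.9] 0.44 [558.9 151.9  53. ]
fresh_battery [256.8 185.6] 0.48 [ 463.4 -314.9    0. ]
fresh_battery [ 92.3 296. ] 0.46 [418.9 375.7   0. ]
fresh_battery_snaps [250.5 197.6] 0.67 [ 484. -285.    9.]
old_battery [260.6 255. ] 0.57 [ 630.9 -225.5    0. ]
top [[-0.0, 0.98, -0.18, 397.72], [-1.0, -0.0, -0.0, -36.2], [-0.0, 0.18, 0.98, 1072.01]]
alarm [205.3 268.9] 0.95 [577.2 -63.6   0. ]
alarm [199.4 200.3] 0.9 [595.1 137.9  
[... 790 characters left out ...]
5.3 419.7   0. ]
{'clock': 0.8, 'qpos': array([-1.3088003 ,  0.62835902,  0.03853232,  1.51737556, -0.02701478,
        0.9962757 , -0.0200251 ]), 'qd': array([-0.00168051, -0.00021094, -0.00029835, -0.00244201, -0.00055223,
       -0.00022491, -0.0011877 ]), 'tau': array([ 4.60494175e-04, -5.63207316e+01,  1.22547012e+00, -1.93779910e+01,
        1.07519937e-02,  1.29493004e-03, -5.80913280e-06]), 'eef_pos': array([209.2723007 , 615.43290007, 231.34843262]), 'tool_rot': array([ 3.14149185e+00, -3.40155384e-05,  2.81371289e+00]), 'force': array([-0.37802702, -0.00585328, -0.22927631]), 'torque': array([ 0.00937229, -0.03364672, -0.01887854]), 'gripper_force': 0.0, 'width': 85.22132871223546}
```

View pics/s0.png

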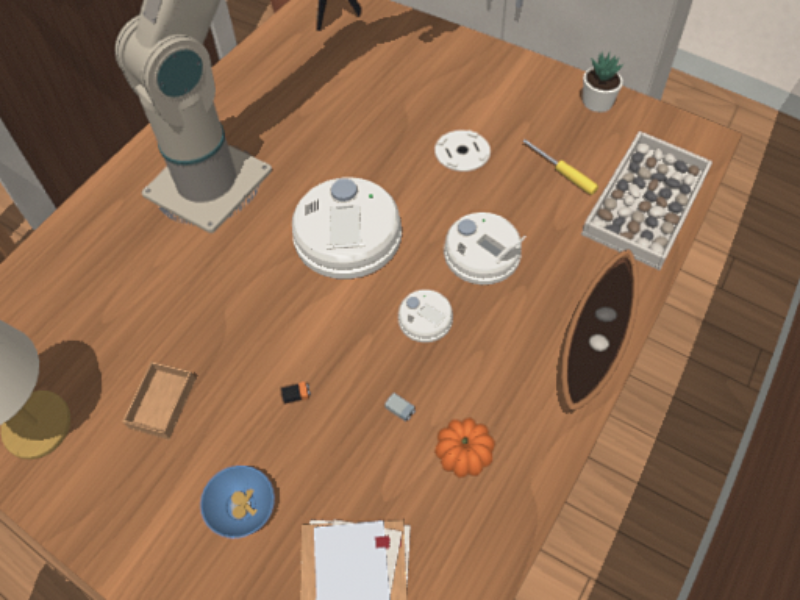

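View pics/t0.png

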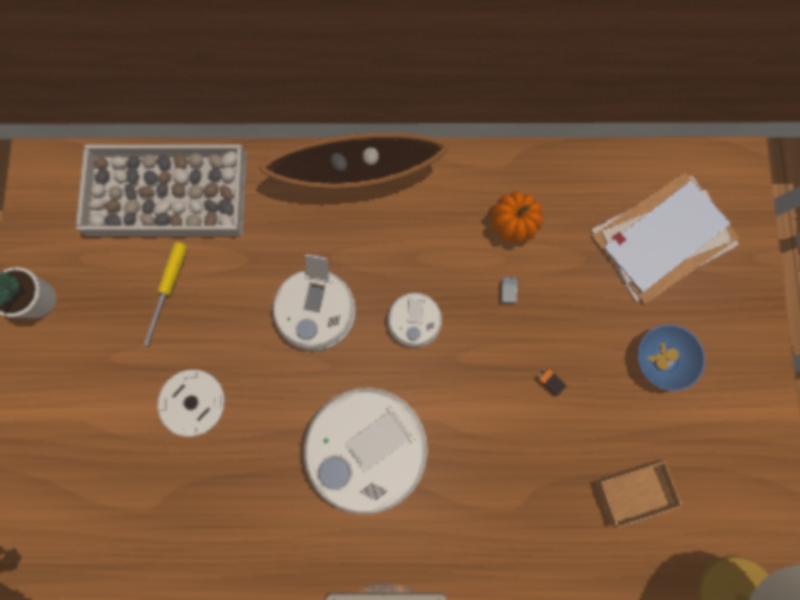

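The scene view shows three alarms, large at about (347,225), medium at (483,247) and small at (425,315), in 800x600 pixels. In the top view they are at (365,450), (314,310) and (415,320). The medium one fits: it is the only one with the cover leant back and the bay open. It is about 82 px across against 66 px for the 120 mm bracket, so about 150 mm. The fresh battery is the black and orange one at top (551,382), and the grey one at (510,290) is the old one. I'll confirm this in one enlarged crop and measure.

```bash
python3 - <<'E'
from h import *
im=ctrl.get_image("top");I=im["img"]
a=cv2.resize(I[155:235,160:240,::-1],(400,400),interpolation=cv2.INTER_CUBIC)
b=cv2.resize(I[225:265,330:370,::-1],(400,400),interpolation=cv2.INTER_CUBIC)
cv2.imwrite("pics/crop.png",np.hstack([a,b]))
for t,z in [("fresh_battery",17.5),("alarm",20),("cover",45)]:
  for r in ctrl.trace("top",t):
    m=r["mask"];p=np.argwhere(m)
    W=np.array([at(im,q,z)[:2] for q in p]);c=W.mean(0);
    (cx,cy),(w,h),an=cv2.minAreaRect(W.astype(np.float32))
    u,s,v=np.linalg.svd(W-c,full_matrices=False)
    print(t,round(r["confidence"],2),np.round(r["position"],1),len(p),c.round(1),"rect",round(cx),round(cy),round(w),round(h),round(an),"dir",v[0].round(3))
# colour segmentation for fresh battery
J=I[225:265,330:370].astype(int);
hs=cv2.cvtColor(I,cv2.COLOR_RGB2HSV)[225:265,330:370]
dark=(hs[...,2]<60);org=(hs[...,1]>200)&(hs[...,2]>180)
for n,m in(("dark",dark),("org",org)):
  p=np.argwhere(m)+[225,330];W=np.array([at(im,q,17.5)[:2] for q in p]);print(n,len(p),W.mean(0).round(1),cv2.minAreaRect(W.astype(np.float32)))
E
```

```text
fresh_battery 0.46 [243.  351.7] 185 [ 462.6 -298.9] rect 463 -299 49 31 44 dir [-0.649 -0.76 ]
alarm 0.92 [288.  232.9] 4996 [342.2  35.5] rect 344 35 216 216 90 dir [-0.771  0.636]
alarm 0.84 [198.5 198.8] 2310 [600.9 133.1] rect 602 137 168 148 38 dir [-0.994 -0.113]
alarm 0.82 [203.3 266.2] 975 [576.9 -52.7] rect 578 -52 98 99 90 dir [-0.955  0.297]
cover 0.67 [282.6 240.4] 857 [360.4  13.9] rect 361 13 63 102 36 dir [ 0.591 -0.807]
cover 0.6 [170.6 201.1] 227 [669.7 124.7] rect 669 125 48 40 1 dir [-0.872 -0.49 ]
cover 0.57 [200.1 265.6] 145 [589.  -53.1] rect 589 -53 25 43 90 dir [-0.991  0.132]
dark 13 [ 451.6 -297.4] ((452.7321472167969, -301.4809875488281), (19.69412612915039, 19.32148551940918), 25.76932144165039)<stdin>:18: RuntimeWarning: Mean of empty slice.
  ret = ret.dtype.type(ret / rcount)
Traceback (most recent call last):
cv2.error: OpenCV(4.12.0) /io/opencv/modules/imgproc/src/convhull.cpp:143: error: (-215:Assertion failed) total >= 0 && (depth == CV_32F || depth == CV_32S) in function 'convexHull'
```

View pics/crop.png

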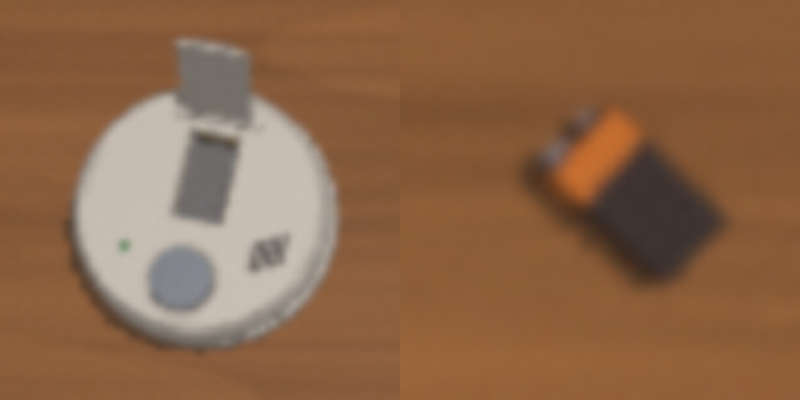

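The crop confirms it. On the left is the open-bay alarm, with the button at the bottom, the hinge and cover at the top, and the brass end near the hinge. On the right is the black battery with its orange end and snaps up-left, which is towards +x and +y. I'll move towards the battery along an arc.

```bash
python3 -m crank '[[[-1,-0.1,0,0.52],[-1,-0.1,0,0.52],[-1,-0.1,0,0.52],[-1,-0.1,0,0.52],[-1,-0.1,0,0.52],[-1,-0.1,0,0.52],[-1,-0.1,0,0.52],[-1,-0.1,0,0.52],[-1,-0.1,0,0.52],[-1,-0.1,0,0.52],[-1,-0.1,0,0.52],[-1,-0.1,0,0.52]]]' -1
python3 -m crank '[[[-1,-0.1,0,0.52],[-1,-0.1,0,0.52],[-1,-0.1,0,0.52],[-1,-0.1,0,0.52],[-1,-0.1,0,0.52],[-1,-0.1,0,0.52],[-1,-0.1,0,0.52],[-1,-0.1,0,0.52],[-1,-0.1,0,0.52],[-1,-0.1,0,0.52],[-1,-0.1,0,0.52],[-1,-0.1,0,0.52]]]'
python3 -m crank '[[[-1,-0.1,0,0.52],[-1,-0.1,0,0.52],[-1,-0.1,0,0.52],[-1,-0.1,0,0.52],[-1,-0.1,0,0.52],[-1,-0.1,0,0.52],[-1,-0.1,0,0.52],[-1,-0.1,0,0.52],[-1,-0.1,0,0.52],[-1,-0.1,0,0.52],[-1,-0.1,0,0.52],[-1,-0.1,0,0.52]]]'
cat >> h.py <<'E'
def rel(x,y,yaw,z=None):
    "remaining shift in tool units (rows of 1) to reach world x,y,z,yaw (tool down)"
    s=ctrl.read_state();p=s["eef_pos"];w=s["tool_rot"][2]
    d=np.array([x,y,p[2] if z is None else z])-p
    c,n=np.cos(w),np.sin(w)
    e=(yaw-w+np.pi)%(2*np.pi)-np.pi
    print("tcp",p.round(1),"rot",s["tool_rot"].round(3),"units dx dy dz turn",np.round([(d[0]*c+d[1]*n)/25,(d[0]*n-d[1]*c)/25,-d[2]/25,-e/.08],2),"t",round(s["clock"],1),"F",s["force"].round(1),"w",round(s["width"],1),"g",round(s["gripper_force"],1))
E
python3 -c "
from h import *
rel(465,-297,.85)"
```

```text
clock: 2.0
eef_pos: [446.6, 432.5, 231.4]
tool_rot: [3.141, -0.0, 2.313]
force: [-0.8, 0.8, -0.7]
width: 85.4
gripper_force: 0.0
clock: 3.0
eef_pos: [566.5, 159.2, 231.4]
tool_rot: [3.141, -0.0, 1.813]
force: [-0.2, -0.5, 0.7]
width: 85.6
gripper_force: 0.0
clock: 4.0
eef_pos: [541.0, -138.2, 231.4]
tool_rot: [3.141, -0.0, 1.314]
force: [1.2, 0.4, -0.7]
width: 85.4
gripper_force: 0.0
tcp [ 541.  -138.2  231.4] rot [ 3.141 -0.     1.314] units dx dy dz turn [-6.92 -1.33 -0.    5.8 ] t 4.0 F [ 1.2  0.4 -0.7] w 85.4 g 0.0
```

```bash
python3 -m crank '[[[-1,0.02,0,0.83],[-1,0.02,0,0.83],[-1,0.02,0,0.83],[-1,0.02,0,0.83],[-1,0.02,0,0.83],[-1,0.02,0,0.83],[-1,0.02,0,0.83],[0,0,0,0],[0,0,0,0],[0,0,0,0]]]'
python3 - <<'E'
from h import *
im=ctrl.get_image("wrist");I=im["img"];cv2.imwrite("pics/w1.png",I[:,:,::-1])
print(np.array(im["extrinsics"]).round(2)[:3].tolist())
for t,z in(("fresh_battery",0),("fresh_battery_snaps",9)):
  for r in ctrl.place_of("wrist",t): print(t,r["confidence"],r["position"],at(im,r["position"],z))
for r in ctrl.trace("wrist","fresh_battery"):
  p=np.argwhere(r["mask"]);W=np.array([at(im,q,17.5)[:2] for q in p]);print(r["confidence"],len(p),W.mean(0),cv2.minAreaRect(W.astype(np.float32)))
rel(465,-297,.85)
E
```

```text
clock: 4.83
eef_pos: [468.7, -293.8, 231.3]
tool_rot: [-3.141, -0.001, 0.853]
force: [0.5, 1.3, 0.9]
width: 85.3
gripper_force: 0.0
[[0.75, 0.63, 0.18, 514.27], [-0.66, 0.72, 0.21, -241.67], [0.0, -0.28, 0.96, 373.12]]
fresh_battery 0.73 [176.3, 256.6] [ 464.  -304.8   -0. ]
fresh_battery_snaps 0.66 [153.2, 256.5] [ 485.8 -279.4    9. ]
fresh_battery_snaps 0.21 [43.4, 317.0] [ 628.8 -227.3    9. ]
0.69 697 [ 465.49598278 -299.64447633] ((465.07708740234375, -299.9295959472656), (49.85107421875, 26.136001586914062), 45.58666229248047)
tcp [ 468.9 -293.3  231.1] rot [-3.141e+00 -1.000e-03  8.540e-01] units dx dy dz turn [-0.21 -0.02 -0.    0.05] t 5.0 F [-0.3  0.9 -0. ] w 85.4 g 0.0
```

View pics/w1.png

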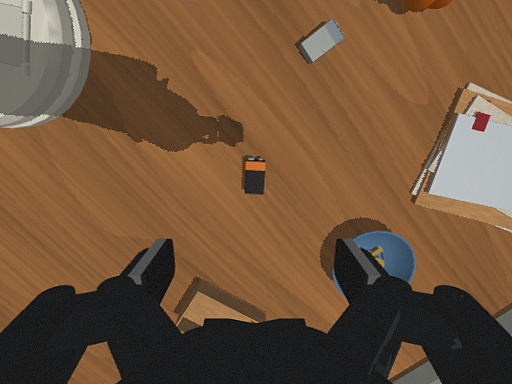

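The wrist view shows the fresh battery at (255,176), nearly aligned with the tool, and the old grey one at (320,40). I'll go down and refine.

```bash
python3 -m crank '[[[-0.1,0,1,0],[-0.1,0.1,1,0],[-0.1,0.1,1,0],[-0.1,0,1,0],[0,0,0.6,0],[0,0,0,0],[0,0,0,0],[0,0,0,0]]]'
python3 - <<'E'
from h import *
im=ctrl.get_image("wrist");I=im["img"]
hs=cv2.cvtColor(I,cv2.COLOR_RGB2HSV)
for t,z in(("fresh_battery",0),("fresh_battery_snaps",9)):
  for r in ctrl.place_of("wrist",t)[:1]: print(t,r["confidence"],r["position"],at(im,r["position"],z))
r=ctrl.trace("wrist","fresh_battery")[0]
p=np.argwhere(r["mask"]);W=np.array([at(im,q,17.5)[:2] for q in p]);print(r["confidence"],len(p),W.mean(0),cv2.minAreaRect(W.astype(np.float32)))
r0,c0=p.min(0)-12;r1,c1=p.max(0)+12
cv2.imwrite("pics/w2.png",cv2.resize(I[r0:r1,c0:c1,::-1],None,fx=5,fy=5,interpolation=cv2.INTER_CUBIC));print(r0,c0,r1,c1)
rel(464,-302,.82)
E
```

```text
clock: 5.7
eef_pos: [466.2, -305.5, 117.2]
tool_rot: [3.14, -0.0, 0.852]
force: [-0.5, -0.4, 0.7]
width: 85.2
gripper_force: 0.0
fresh_battery 0.85 [189.8, 247.0] [ 460.8 -301.4    0. ]
fresh_battery_snaps 0.67 [165.1, 251.9] [ 481.8 -285.     9. ]
0.97 1471 [ 465.33738953 -299.53772944] ((465.21795654296875, -299.8726806640625), (49.86624526977539, 26.824308395385742), 46.15036392211914)
152 222 228 276
tcp [ 466.1 -305.5  117.4] rot [ 3.14e+00 -1.00e-03  8.52e-01] units dx dy dz turn [ 0.05 -0.16 -0.    0.4 ] t 5.9 F [0.4 1.2 0.2] w 85.3 g 0.0
```

View pics/w2.png

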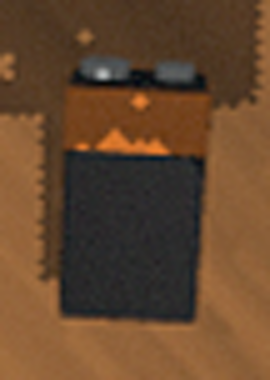

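The crop shows the top face with corners at about (62,318), (193,320), (210,88) and (67,88) in crop pixels, and the snaps at the top. I'll convert these corners.

```bash
python3 - <<'E'
from h import *
im=ctrl.get_image("wrist")
P=np.array([at(im,[152+y/5-.5+.1,222+x/5-.4],17.5)[:2] for x,y in((62,318),(193,320),(210,88),(67,88))])
f=(P[2]+P[3])/2-(P[0]+P[1])/2; print(P.tolist(),P.mean(0),np.linalg.norm(f),np.arctan2(f[1],f[0]),np.linalg.norm(P[0]-P[1]),np.linalg.norm(P[2]-P[3]))
c=P.mean(0);rel(c[0],c[1],np.arctan2(f[1],f[0]))
E
```

```text
[[438.4, -308.7], [456.7, -325.4], [488.2, -293.8], [468.8, -276.7]] [ 463.025 -301.15 ] 44.375021126755534 0.7989431517182449 24.77458375028731 25.860587773675984
tcp [ 465.9 -305.5  117.2] rot [ 3.14  -0.     0.852] units dx dy dz turn [ 0.05 -0.2  -0.    0.66] t 6.0 F [ 0.3 -1.   0.7] w 85.6 g 0.0
```

```bash
python3 -m crank '[[[0.05,-0.18,0,0.66],[0,0,0,0],[0,0,0.9,0],[0,0,0.9,0],[0,0,0.9,0],[0,0,0.9,0],[0,0,0.5,0],[0,0,0.2,0],[0,0,0,0],[0,0,0,0],[0,0,0,0]]]'
python3 -c "
from h import *
rel(463.2,-301,.8,9)"
```

```text
clock: 6.87
eef_pos: [463.5, -302.0, 9.9]
tool_rot: [3.14, -0.0, 0.799]
force: [-0.0, 0.8, -0.1]
width: 85.4
gripper_force: 0.0
tcp [ 463.5 -302.     9.9] rot [ 3.14  -0.     0.799] units dx dy dz turn [ 0.02 -0.04  0.04 -0.02] t 6.9 F [-0.   0.8 -0.1] w 85.4 g 0.0
```

```bash
python3 -m crank '[[[0,0,0.03,0],[0,0,0,0],[0,0,0,0],[0,0,0,0],[0,0,0,0],[0,0,0,0],[0,0,0,0],[0,0,0,0]]]' 1
python3 -m crank '[[[0,0,-0.5,0],[0,0,-1,0],[0,0,-1,0],[0,0,-1,0],[0,0,-1,0],[0,0,-1,0],[0,0,0,0],[0,0,0,0]]]'
python3 - <<'E'
from h import *
im=ctrl.get_image("wrist");I=im["img"]
cv2.imwrite("pics/w3.png",I[120:,128:384,::-1])
for t in("fresh_battery","fresh_battery_snaps"):
  for r in ctrl.place_of("wrist",t)[:1]: print(t,r["confidence"],r["position"])
im=ctrl.get_image("top")
for t,z in(("alarm",0),("bay",26.5),("cover_hinge",46.5),("button_top",53)):
  for c in("top","scene"):
    im=ctrl.get_image(c)
    for r in ctrl.place_of(c,t):
      p=at(im,r["position"],z)
      if np.hypot(p[0]-600,p[1]-137)<90: print(c,t,round(r["confidence"],2),p)
rel(615,134,-.19)
E
```

```text
clock: 7.53
eef_pos: [463.0, -301.6, 8.6]
tool_rot: [3.141, -0.0, 0.799]
force: [-0.4, 0.4, 5.4]
width: 24.6
gripper_force: 59.5
clock: 8.2
eef_pos: [463.5, -301.7, 147.2]
tool_rot: [3.139, -0.001, 0.799]
force: [0.2, -0.5, -0.6]
width: 24.4
gripper_force: 59.1
fresh_battery 0.9 [235.6, 256.5]
fresh_battery_snaps 0.91 [194.5, 254.6]
top alarm 0.66 [598.7 148.    0. ]
scene alarm 0.57 [596.9 142.4   0. ]
top bay 0.68 [601.9 128.5  26.5]
scene bay 0.96 [606.8 143.2  26.5]
top cover_hinge 0.69 [654.2 122.5  46.5]
scene cover_hinge 0.93 [644.2 127.4  46.5]
top button_top 0.32 [605.  122.6  53. ]
scene button_top 0.61 [560.9 142.8  53. ]
tcp [ 462.8 -301.4  145.6] rot [ 3.142 -0.     0.799] units dx dy dz turn [16.72 -7.79 -0.   12.36] t 9.2 F [-0.2 -0.3 -0.5] w 24.9 g 59.1
```

View pics/w3.png

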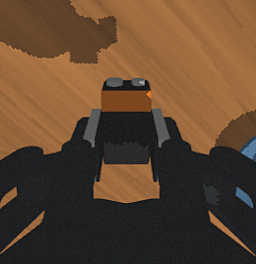

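The battery is held with its snaps forward. In this view its front edge is at (125,95). I'll carry it to the button side of the alarm, turn it to the alarm's yaw and look.

```bash
python3 -m crank '[[[0.5,-0.34,-0.3,0],[1,-0.69,-0.3,0],[1,-0.69,-0.3,0],[1,-0.69,0,0],[1,-0.69,0,0],[1,-0.69,0,0],[1,-0.69,0,0],[1,-0.69,0,0],[1,-0.69,0,0],[1,-0.69,0,0],[1,-0.69,0,0],[1,-0.69,0,0]]]' > /dev/null
python3 -m crank '[[[1,-0.69,0,0],[1,-0.69,0,0],[1,-0.69,0,0.5],[0.5,-0.34,0,1],[0,0,0,1],[0,0,0,1],[0,0,0,1],[0,0,0,1],[0,0,0,1],[0,0,0,1],[0,0,0,1],[0,0,0,1]]]' >/dev/null
python3 -m crank '[[[0,0,0,1],[0,0,0,1],[0,0,0,1],[0,0,0,0],[0,0,0,0],[0,0,0,0],[0,0,0,0]]]'
python3 - <<'E'
from h import *
im=ctrl.get_image("wrist");I=im["img"]
cv2.imwrite("pics/w4.png",I[:,:,::-1])
for t,z in(("bay",26.5),("cover_hinge",46.5),("button_top",53),("fresh_battery",0),("fresh_battery_snaps",0)):
    for r in ctrl.place_of("wrist",t): print(t,round(r["confidence"],2),np.round(r["position"],1),at(im,r["position"],z))
rel(540,148,-.19)
E
```

```text
clock: 11.78
eef_pos: [539.8, 147.6, 168.1]
tool_rot: [-3.141, 0.0, -0.2]
force: [0.5, 0.2, 0.2]
width: 24.6
gripper_force: 59.1
bay 0.9 [108.  255.1] [615.9 130.3  26.5]
bay 0.64 [ 97.3 432.4] [591.5 -45.5  26.5]
bay 0.4 [150.8  11.3] [627.  392.4  26.5]
cover_hinge 0.96 [ 70.  257.2] [647.  122.2  46.5]
cover_hinge 0.78 [297.8 441.6] [368.5 -39.5  46.5]
cover_hinge 0.76 [ 73.7 443.1] [611.5 -43.5  46.5]
button_top 0.77 [169.9 256.3] [559.2 140.7  53. ]
button_top 0.77 [139.2 442.7] [553.2 -37.5  53. ]
fresh_battery 0.94 [235.1 254.1] [469.2 161.3   0. ]
fresh_battery 0.28 [108.  256.4] [616.3 128.7   0. ]
fresh_battery_snaps 0.9 [198.5 255.5] [515.4 150.1   0. ]
tcp [539.8 147.5 168.1] rot [-3.141 -0.    -0.201] units dx dy dz turn [ 0.   -0.02 -0.   -0.14] t 12.1 F [ 0.1  0.5 -0.7] w 24.7 g 59.1
```

View pics/w4.png

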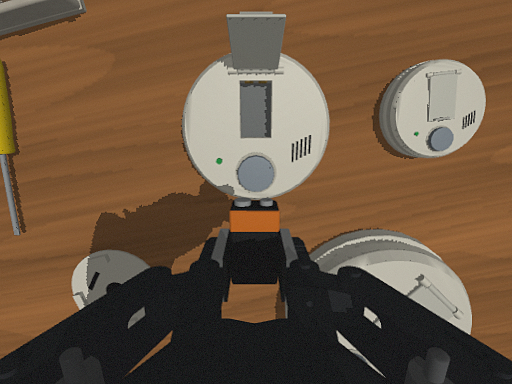

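The wrist view shows the alarm head-on, with the bay rim at cols 239–271 and rows 82–137, the button at (255,173) and the cover beyond. The held battery's front top edge is at row 209, cols 230–279. I'll measure the rim and the battery from this picture.

```bash
python3 - <<'E'
from h import *
im=ctrl.get_image("wrist");I=im["img"]
g=cv2.cvtColor(I,cv2.COLOR_RGB2GRAY)
print(g[110,232:280].tolist()); print(g[74:145,250].tolist()); print(I[200:240,255].tolist()[::2]); print(g[215,222:290].tolist())
m=np.zeros_like(g);m[78:142,234:276]=(g[78:142,234:276]<165)
n,l,st,_=cv2.connectedComponentsWithStats(m);k=1+np.argmax(st[1:,4]);print(st[k])
q=cv2.findContours((l==k).astype(np.uint8),cv2.RETR_EXTERNAL,cv2.CHAIN_APPROX_NONE)[0][0][:,0,:]
W=np.array([at(im,[r,c],45)[:2] for c,r in q]);print(cv2.minAreaRect(W.astype(np.float32)))
for z in(175,177): print([at(im,p,z).tolist() for p in((209,230),(209,279),(231,230),(231,279))])
E
```

```text
[192, 192, 192, 196, 191, 193, 199, 169, 101, 103, 105, 109, 108, 104, 107, 105, 108, 107, 107, 106, 105, 107, 107, 106, 107, 107, 109, 109, 109, 109, 109, 111, 86, 51, 56, 61, 63, 58, 63, 140, 192, 200, 195, 194, 194, 194, 194, 193]
[165, 202, 196, 195, 198, 210, 138, 58, 52, 60, 61, 83, 107, 109, 108, 105, 107, 107, 106, 109, 108, 110, 110, 107, 107, 110, 108, 106, 108, 110, 107, 108, 107, 108, 107, 107, 107, 106, 106, 108, 106, 105, 109, 108, 108, 105, 106, 106, 108, 108, 107, 104, 106, 106, 106, 107, 104, 104, 105, 105, 104, 102, 103, 111, 160, 199, 192, 190, 192, 189, 191]
[[67, 41, 21], [26, 24, 25], [21, 16, 19], [23, 24, 24], [24, 24, 22], [66, 40, 27], [183, 98, 33], [182, 98, 37], [183, 101, 40], [181, 98, 35], [181, 100, 38], [180, 97, 38], [180, 99, 38], [180, 100, 38], [179, 95, 31], [184, 99, 34], [14, 24, 37], [38, 37, 37], [31, 33, 31], [32, 34, 32]]
[56, 56, 54, 57, 57, 56, 49, 76, 101, 112, 118, 119, 118, 114, 116, 116, 115, 115, 114, 120, 118, 118, 115, 114, 116, 116, 120, 117, 116, 117, 116, 118, 117, 115, 117, 119, 119, 116, 117, 118, 118, 116, 119, 117, 117, 117, 120, 116, 117, 118, 117, 119, 117, 119, 118, 117, 113, 103, 99, 105, 103, 98, 99, 98, 99, 98, 96, 93]
[ 239   80   33   59 1889]
((613.8970947265625, 130.60345458984375), (29.78610610961914, 52.35850143432617), 79.33021545410156)
[[564.8, 154.6, 175.0], [559.6, 129.4, 175.0], [552.6, 157.4, 175.0], [547.3, 131.6, 175.0]]
[[565.4, 154.3, 177.0], [560.3, 129.4, 177.0], [553.4, 157.1, 177.0], [548.2, 131.6, 177.0]]
```

```bash
python3 -m crank '[[[0,0,0,-0.18],[0.98,0.03,0,0],[0.98,0.03,0,0],[0.99,0.04,0,0],[0,0,1,0],[0,0,1,0],[0,0,1,0],[0,0,0.8,0],[0,0,0.3,0],[0,0,0,0],[0,0,0,0],[0,0,0,0]]]'
python3 - <<'E'
from h import *
im=ctrl.get_image("wrist");I=im["img"]
cv2.imwrite("pics/w5.png",cv2.resize(I[90:290,156:356,::-1],(600,600),interpolation=cv2.INTER_CUBIC))
rel(613.9,130.6,-.186,63)
for z in (45,):
  for u in((26,15),(26,-15),(-26,15),(-26,-15),(26,0)):
    c,s=np.cos(-.186),np.sin(-.186);print(u,pix(im,(613.9+c*u[0]-s*u[1],130.6+s*u[0]+c*u[1],z)))
E
```

```text
clock: 13.13
eef_pos: [612.9, 131.2, 67.0]
tool_rot: [-3.141, -0.002, -0.187]
force: [0.5, -0.4, 0.3]
width: 24.7
gripper_force: 59.1
tcp [612.9 131.3  67.1] rot [-3.141e+00 -3.000e-03 -1.870e-01] units dx dy dz turn [ 0.04  0.02  0.17 -0.01] t 13.2 F [ 0.7  0.  -1.1] w 24.4 g 59.1
(26, 15) [187.7 229.5]
(26, -15) [187.6 277.6]
(-26, 15) [262.  231.6]
(-26, -15) [262.  275.9]
(26, 0) [187.6 253.5]
```

View pics/w5.png

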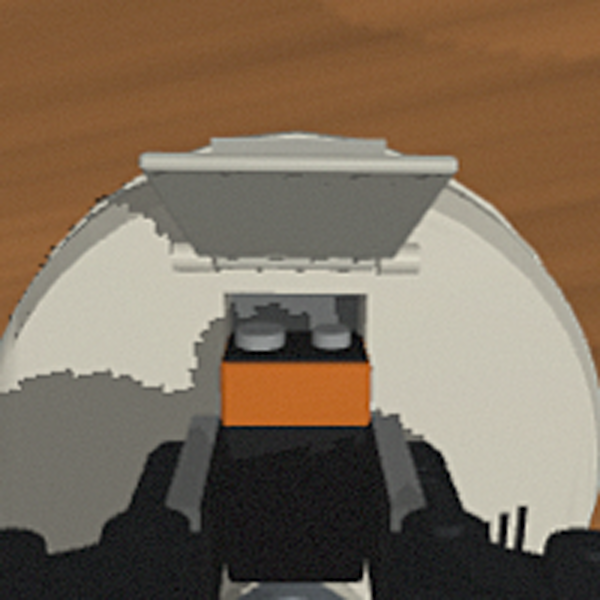

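The crop shows the battery in line with the pocket: rim front edge at cols 222–367, row 294, and battery front edge at cols 222–371, row 362. I'll check the lengthwise fit in numbers.

```bash
python3 - <<'E'
from h import *
im=ctrl.get_image("wrist");c,s=np.cos(-.186),np.sin(-.186);R=np.array([[c,s],[-s,c]])
for n,x,y,z in(("rimL",222,294,45),("rimR",367,294,45),("batL",222,362,75.9),("batR",371,362,75.9)):
  print(n,R@(at(im,(90+y/3-.33,156+x/3-.33),z)[:2]-[613.9,130.6]))
E
```

```text
rimL [25.96258252 15.06101951]
rimR [ 25.95157489 -15.16231384]
batL [21.77479706 12.44139111]
batR [ 21.73630162 -13.30989076]
```

```bash
python3 -m crank '[[[-0.02,-0.015,0.3,0],[0,0,0.3,0],[0,0,0.2,0],[0,0,0,0],[0,0,0,0],[0,0,0,0]]]'

```

```text
clock: 13.73
eef_pos: [611.2, 131.9, 45.3]
tool_rot: [-3.142, 0.0, -0.187]
force: [-0.9, 0.8, 1.2]
width: 24.7
gripper_force: 60.0
```

```bash
python3 -m crank '[[[0,0,-0.05,0],[0,0,0,0],[0,0,0,0],[0,0,0,0]]]' 0
python3 -m crank '[[[0,0,-0.6,0],[0,0,-1,0],[-1,0,-1,0],[-1,0,-1,0],[-1,0,0,0],[0,0,0,0],[0,0,0,0],[0,0,0,0]]]'
python3 - <<'E'
from h import *
im=ctrl.get_image("wrist");I=im["img"]
cv2.imwrite("pics/w6.png",I[:,:,::-1])
rel(613.9,130.6,-.186)
for u in((26,15,45),(26,-15,45),(-26,15,45),(-26,-15,45)):
    c,s=np.cos(-.186),np.sin(-.186);print(u,pix(im,(613.9+c*u[0]-s*u[1],130.6+s*u[0]+c*u[1],u[2])))
E
```

```text
clock: 14.07
eef_pos: [611.3, 131.8, 46.7]
tool_rot: [3.142, 0.0, -0.187]
force: [0.6, -0.3, 0.4]
width: 42.5
gripper_force: 0.0
clock: 14.73
eef_pos: [538.6, 145.9, 137.5]
tool_rot: [-3.141, -0.002, -0.187]
force: [0.4, -0.5, -0.5]
width: 42.9
gripper_force: 0.0
tcp [538.8 145.6 137.2] rot [-3.142e+00 -1.000e-03 -1.870e-01] units dx dy dz turn [ 3.06  0.03 -0.   -0.01] t 14.8 F [ 0.4  0.2 -0.5] w 42.3 g 0.0
(26, 15, 45) [ 74.  235.7]
(26, -15, 45) [ 73.9 273.2]
(-26, 15, 45) [139.8 236.9]
(-26, -15, 45) [139.7 272.2]
```

View pics/w6.png

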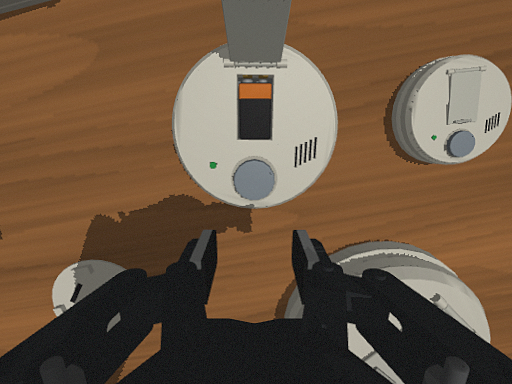

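The battery sits in the bay at about (255,107), orange end towards the hinge. Next I'll press it down with the shut fingers.

```bash
python3 -m crank '[[[1,0.01,0,0],[1,0.01,0,0],[0.9,0.01,0.3,0],[0,0,0.8,0],[0,0,0.8,0],[0,0,0.8,0],[0,0,0.4,0],[0,0,0.3,0],[0,0,0,0],[0,0,0,0]]]' 1
python3 -m crank '[[[0,0,0.1,0],[0,0,0.05,0],[0,0,0.05,0],[0,0,0,0],[0,0,0,0]]]'
```

```text
clock: 15.62
eef_pos: [609.3, 131.1, 52.1]
tool_rot: [3.141, -0.001, -0.187]
force: [0.3, 0.5, 0.2]
width: -0.0
gripper_force: 0.0
clock: 16.03
eef_pos: [608.9, 131.7, 47.1]
tool_rot: [-3.141, -0.0, -0.187]
force: [-0.2, 0.1, -0.0]
width: -0.1
gripper_force: 0.0
```

```bash
python3 -m crank '[[[0,0,0.05,0],[0,0,0.05,0],[0,0,0,0],[0,0,0,0]]]'
python3 -m crank '[[[0,0,0.06,0],[0,0,0.06,0],[0,0,0,0],[0,0,0,0]]]'
```

```text
clock: 16.37
eef_pos: [608.7, 131.5, 44.2]
tool_rot: [-3.142, 0.0, -0.187]
force: [0.2, -0.4, -0.7]
width: 0.1
gripper_force: 0.0
clock: 16.7
eef_pos: [608.8, 131.5, 44.0]
tool_rot: [-3.14, 0.0, -0.187]
force: [-6.1, 0.4, 20.7]
width: 0.4
gripper_force: 10.1
```

```bash
python3 -m crank '[[[0,0,-0.5,0],[0,0,-1,0],[0,0,-1,0],[0,0,-1,0],[0.9,0,-0.2,0],[0.9,0,0,0],[0.9,0,0,0],[0.9,0,0,0],[1,0,0,0],[0,0,0,0],[0,0,0,0]]]'
python3 - <<'E'
from h import *
im=ctrl.get_image("top")
for c in("scene","top"):
  im=ctrl.get_image(c)
  for t,z in(("cover_edge",89),("cover_hinge",46.5),("fresh_battery",26.5)):
    for r in ctrl.place_of(c,t):
      p=at(im,r["position"],z)
      if np.hypot(p[0]-620,p[1]-137)<100: print(c,t,round(r["confidence"],2),p)
c,s=np.cos(-.186),np.sin(-.186)
O=np.array([613.9-18*c,130.6-18*s]);print("alarm",O,"behind",O+np.array([c,s])*126,"button",O-np.array([c,s])*42)
rel(*(O+np.array([c,s])*126),-.186,75)
cv2.imwrite("pics/s7.png",cv2.resize(ctrl.get_image("scene")["img"][100:220,250:380,::-1],None,fx=5,fy=5))
E
```

```text
clock: 17.62
eef_pos: [722.2, 109.0, 133.5]
tool_rot: [3.141, -0.0, -0.188]
force: [-0.2, 0.6, -0.6]
width: -0.1
gripper_force: 0.0
scene cover_edge 0.54 [628.4  94.5  89. ]
scene cover_edge 0.53 [663.4 140.2  89. ]
scene cover_hinge 0.64 [644.8 136.3  46.5]
scene cover_hinge 0.18 [647.2 165.5  46.5]
scene fresh_battery 0.4 [618.  122.5  26.5]
top cover_edge 0.45 [671.2 115.   89. ]
top cover_hinge 0.7 [648.9 129.8  46.5]
top fresh_battery 0.49 [622.4 132.5  26.5]
alarm [596.21046737 133.9287288 ] behind [720.03719577 110.62762721] button [554.93489124 141.69576266]
tcp [721.5 110.6 134. ] rot [-3.141  0.    -0.187] units dx dy dz turn [-0.06  0.01  2.36 -0.01] t 18.1 F [-0.6  0.5  0.7] w -0.2 g 0.0
```

View pics/s7.png

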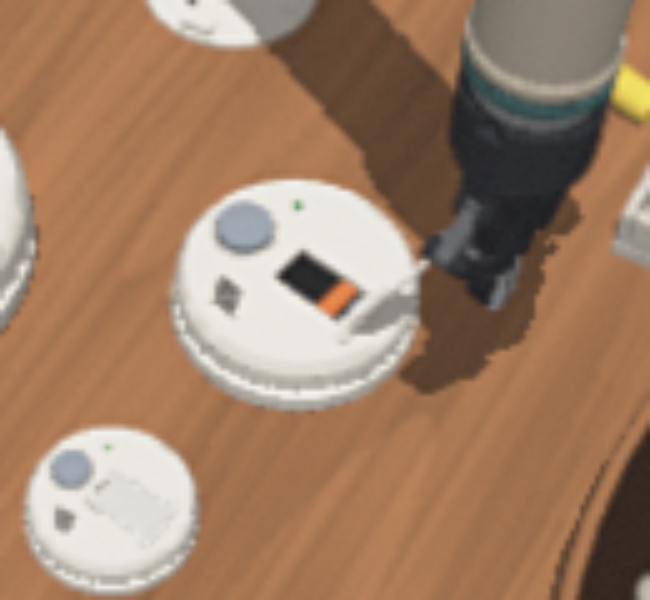

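The scene crop shows the battery flush in the bay at about (318,283) and the cover leaning back towards the shut fingers behind it. I'll now push the cover over from behind.

```bash
python3 -m crank '[[[0,0,0.8,0],[0,0,0.8,0],[0,0,0.8,0],[0,0,0,0],[-0.6,0,0,0],[-0.6,0,0,0],[-0.5,0,0,0],[-0.5,0,0,0],[-0.5,0,0,0],[0,0,0,0],[0,0,0,0]]]'
python3 -m crank '[[[-0.5,0,0,0],[-0.5,0,0,0],[-0.5,0,0,0],[-0.4,0,0,0],[0,0,0,0],[0,0,0,0],[0,0,0,0]]]'
```

```text
clock: 19.03
eef_pos: [656.0, 123.2, 74.9]
tool_rot: [-3.141, -0.001, -0.187]
force: [1.2, -0.2, -0.5]
width: -0.1
gripper_force: 0.0
clock: 19.62
eef_pos: [610.3, 131.1, 74.2]
tool_rot: [-3.142, -0.002, -0.187]
force: [0.6, 0.3, 0.2]
width: -0.2
gripper_force: 0.0
```

```bash
python3 -m crank '[[[0,0,0.3,0],[0,0,0.3,0],[0,0,0.2,0],[0,0,0.1,0],[0,0,0.1,0],[0,0,0,0],[0,0,0,0],[0,0,0,0]]]'
python3 -m crank '[[[0,0,0.08,0],[0,0,0.06,0],[0,0,0,0],[0,0,0,0],[0,0,0,0]]]'
```

```text
clock: 20.28
eef_pos: [608.9, 131.5, 48.8]
tool_rot: [3.142, -0.0, -0.187]
force: [0.4, 0.6, 0.5]
width: -0.2
gripper_force: 0.0
clock: 20.7
eef_pos: [609.1, 131.5, 47.7]
tool_rot: [-3.14, -0.001, -0.187]
force: [-5.1, 1.0, 17.9]
width: 0.1
gripper_force: 8.8
```

```bash
python3 -m crank '[[[0,0,-0.5,0],[0,0,-0.9,0],[-1,0,0,0],[-1,0,0,0],[-0.2,0,0,0],[0,0,0,0],[0,0,0,0],[0,0,0,0]]]'
python3 - <<'E'
from h import *
im=ctrl.get_image("wrist")
cv2.imwrite("pics/w8.png",im["img"][:,:,::-1])
for c in("wrist","scene","top"):
  im=ctrl.get_image(c)
  for t,z in(("button_top",53),("cover_hinge",46.5),("cover_edge",48),("alarm",0)):
    for r in ctrl.place_of(c,t):
      p=at(im,r["position"],z)
      if np.hypot(p[0]-597,p[1]-134)<80: print(c,t,round(r["confidence"],2),p)
rel(554.9,141.7,-.186,53)
E
```

```text
clock: 21.37
eef_pos: [556.2, 141.5, 80.6]
tool_rot: [3.142, -0.002, -0.187]
force: [0.1, -0.2, 0.4]
width: 0.1
gripper_force: 0.0
wrist button_top 0.65 [555.6 142.2  53. ]
wrist cover_hinge 0.97 [646.5 123.2  46.5]
wrist cover_edge 0.79 [583.3 136.9  48. ]
wrist alarm 0.7 [597.6 134.6   0. ]
scene button_top 0.45 [561.  135.3  53. ]
scene cover_hinge 0.59 [647.5 134.5  46.5]
scene cover_edge 0.6 [581.6 146.9  48. ]
scene cover_edge 0.36 [557.  150.4  48. ]
scene alarm 0.62 [592.2 142.6   0. ]
top button_top 0.46 [554.3 148.5  53. ]
top cover_hinge 0.79 [646.  128.   46.5]
top cover_edge 0.75 [589.1 134.7  48. ]
top alarm 0.74 [592.4 138.5   0. ]
tcp [554.7 141.8  80.3] rot [-3.142  0.    -0.187] units dx dy dz turn [ 0.01  0.    1.09 -0.01] t 22.2 F [ 0.4  0.3 -0.2] w -0.1 g 0.0
```

View pics/w8.png

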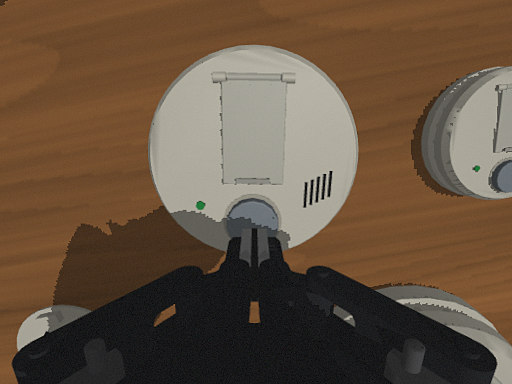

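The cover lies shut flat at (253,130), the alarm hasn't moved, and the fingers are over the button at (252,218). I'll press gently now.

```bash
python3 -m crank '[[[0,0,0.5,0],[0,0,0.4,0],[0,0,0.3,0],[0,0,0.05,0],[0,0,0,0],[0,0,0,0],[0,0,0,0]]]'
python3 -m crank '[[[0,0,0.04,0],[0,0,0.04,0],[0,0,0,0],[0,0,0,0],[0,0,0,0]]]'
```

```text
clock: 22.75
eef_pos: [554.1, 141.9, 49.1]
tool_rot: [-3.141, 0.001, -0.187]
force: [-2.5, 0.5, 5.1]
width: -0.2
gripper_force: 2.2
clock: 23.17
eef_pos: [554.2, 141.9, 47.2]
tool_rot: [-3.141, 0.001, -0.187]
force: [-2.8, 1.2, 5.9]
width: 0.1
gripper_force: 2.9
```

```bash
python3 -m crank '[[[0,0,0.03,0],[0,0,0,0],[0,0,0,0],[0,0,0,0]]]'

```

```text
clock: 23.5
eef_pos: [554.2, 141.9, 47.0]
tool_rot: [-3.141, 0.001, -0.187]
force: [-4.2, 0.9, 11.8]
width: 0.1
gripper_force: 5.5
```

```bash
python3 -m crank '[[[0,0,0,0],[0,0,0,0],[0,0,0,0],[0,0,0,0],[0,0,0,0],[0,0,0,0],[0,0,0,0],[0,0,0,0],[0,0,0,0],[0,0,0,0],[0,0,0,0],[0,0,0,0]]]'
python3 - <<'E'
from h import *
im=ctrl.get_image("wrist")
for t,z in(("cover_edge",48),("cover_hinge",46.5)):
  for r in ctrl.place_of("wrist",t)[:1]: print(t,r["confidence"],at(im,r["position"],z))
F=ctrl.read_state()["force"];print(F,np.linalg.norm(F))
if 7<np.linalg.norm(F)<17: print(ctrl.finish_job())
E
```

```text
clock: 24.5
eef_pos: [554.2, 141.9, 47.1]
tool_rot: [-3.141, 0.001, -0.187]
force: [-4.2, 1.0, 11.2]
width: 0.2
gripper_force: 5.4
cover_edge 0.85 [583.1 137.1  48. ]
cover_hinge 0.86 [646.3 121.3  46.5]
[-3.85711001  0.42336685 11.2237705 ] 11.87558677431982
the job is handed in; nothing more can be done
None
```

I handed the job in at about 24.5 s, but no verdict came back: the fresh battery is home in the bay with its snaps at the hinge end, the cover is shut flush, and the fingers are holding the test button at its stop with about 12 N.

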